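# Pack the broken pitcher's pieces into the finds tray

### The arm

A 6-joint arm with a two-finger parallel gripper is mounted at the origin on the work surface. World frame = base frame: x ahead of the robot, y to its left, z up, the work surface at z = 0. Lengths are in m, angles in rad, forces in N, time in s.
With the tool pointing down it reaches from about 0.35 to 0.925 m from the base axis. Payload 6.4 kg.
Tool frame: the origin (TCP) lies on the centre line of the jaws, within the pads' length; the fingertips stand 25 mm ahead of it and the grasp point (between the pads) lies 6 mm ahead of it; z points along the fingers, y is the line along which they close (so a half turn about z gives the same grasp; the last joint's range is limited). The gripper opens to 94 mm and grips with 3 to 60 N. Pads are 16 mm wide; open, the fingers measure 119 mm over their backs; the gripper's body (75 mm by 177 mm) begins 78 mm behind the grasp point.
Start: joints at [-1.429, 0.245, 1.558, -0, 1.339, -0.174], TCP at [0.202, -0.618, 0.23] pointing down, gripper open.
Joint ranges: [-3.13, 3.13], [-1.02, 2.26], [0.13, 2.54], [-0.95, 4.09], [0.21, 2.88], [-2.74, 2.74]. Speed limits (rad/s): [2.57, 2.57, 3.14, 3.14, 3.14, 3.14].

### API

Orientations are given as a unit quaternion [x, y, z, w].
In Python, from workcell import env, cams gives the robot as it stands (env), with the cameras (cams).
- The arm moves only by the tool inch_along, called after "Emit:" as name(argument=value, ...) on one line, values as JSON. Schema: {"type":"object","properties":{"steps":{"type":"array","items":{"type":"object","properties":{"dx":{"type":"number"},"dy":{"type":"number"},"dz":{"type":"number"},"twist":{"type":"number"}},"additionalProperties":false},"minItems":1,"maxItems":20},"aperture":{"type":"number"},"only":{"type":"string"},"quiet":{"type":"boolean"},"lines":{"type":"string"}},"required":["steps"],"additionalProperties":false}. steps is a list of rows, 1 to 20 of them, each an object with the fields dx, dy, dz (the shift in m), twist (a turn about the tool's z in rad); a field left out counts as zero; each row is the pose to reach, as a shift and turn from the pose commanded when the call began, along the tool's axes at that moment; what a row does not reach only later rows make up. A row lasts 1/12 s, in which the tool goes at most 0.0417 m and 0.125 rad, less where a joint would pass 70% of its speed; a pose out of reach is approached as far as the arm can. aperture is the opening from 0.0 (shut) to 1.0 (fully open), set as the call begins (left out keeps the last). The fingers move at their own pace and stop on an object; the grip force is fixed at half the most. Time passes only in rows, so rows that do not move let the fingers close. The tool returns the time, the measured TCP pose, the force, the opening and the grip force at its end. only (a regular expression) keeps the lines of the reply that match it, lines (a string "A,B") keeps lines A to B, and quiet returns only ok. Input that does not fit is refused with a message, and nothing moves.
- env.get_state(): the state, without advancing time (a new reading comes with each control period).
- cams.camera(name): name is "side" or "top" or "wrist"; returns a dict with "img" (420x560x3 uint8, red, green, blue), "range_z" (420x560 float32, m along the optical axis (not along the pixel's ray), 0 where there is no reading), "fx", "fy", "cx", "cy" (pixels), "R" (3x3) and "t" (3): a world point X has camera coordinates R X + t. Camera axes: x right, y down, z forward; pixel columns grow to the right and rows downward; lengths in m; the calibration is good to about 2 mm. A picture is of the moment at which its call begins.
- env.hand_in(): hands the job in; it is judged then, once.
The state is a dict: "time_s": time; "joint_positions": joint angles; "joint_velocities": joint speeds; "joint_torque": joint torques, N m; "tcp_pos": TCP position; "tcp_rot": TCP orientation; "ft_force": force on the tool from outside, world axes, zero at the start; "moment": the same for the moment, N m; "opening": opening from 0.0 (shut) to 1.0 (fully open); "grasp_force": force on a finger pad.
Only numpy, scipy, OpenCV 4.12 (cv2) and the standard library are available. Lean on these libraries where they do the work, as an engineer would, in place of code of your own. Each camera call takes 0.05 s, during which the arm holds its last target. There are 200 camera calls.

### The job

Pack the four clay pieces of the broken pitcher into the finds tray, each set down gently in its own white holder and resting flat on its floor, the same way up as now: the wide neck ring in the large round dish, the larger solid foot in the square box, the spout with the bore in the small round dish, and the C-shaped handle lying lengthwise in the oblong box. The narrower ring and the smaller solid foot belong to another vessel: leave them where they are.

Things in the scene. Friction and masses are not known exactly. Their poses are not given: they have to be found in the camera images.
- neck: plain orange-brown fired clay, the neck of the pitcher: a wide upright ring, 60 mm outside, 44 mm hole, 40 mm tall, about 110 g. Origin: centre of its underside, z up.
- foot: plain orange-brown fired clay, the pitcher's foot: a solid stepped disc without hole, base 54 mm across and 7 mm thick, sloping in to a round stump 40 mm across from 11 mm up to its flat top at 26 mm, about 100 g. Origin: centre of its underside, z up.
- spout: plain orange-brown fired clay, the pitcher's spout, standing: a flange 48 mm across and 6 mm thick, sloping in to an upright round tube 30 mm across from 13 mm up to 46 mm, with a dark bore 19 mm across in its top, about 70 g. Origin: centre of its underside, z up.
- handle: plain orange-brown fired clay, the pitcher's handle, a C lying on its side: 76 mm long (x) by 38 mm (y), 20 mm tall, its bar 14 mm thick, about 70 g. Origin: centre of this outline, on the underside, z up. The middle of the C is a straight bar along x, 28 mm long, centred 12 mm from the origin towards +y (faces at y = 5 and 19 mm); the ends reach to y = -14 to -19 mm, the C is open towards -y.
- small_neck: plain orange-brown fired clay, the look-alike neck of another vessel, to be left: a narrower upright ring, 44 mm outside, 28 mm hole, 40 mm tall, about 70 g. Origin: centre of its underside.
- small_foot: plain orange-brown fired clay, the look-alike foot of another vessel, to be left: a solid stepped disc without hole, base 38 mm across, stump 28 mm across, 26 mm tall, about 50 g. Origin: centre of its underside.
- large_dish: the neck's holder: large round white plastic dish, fixed in the tray, 92 mm across inside, 98 mm outside, rim 12 mm high, floor 3 mm thick. Origin: centre of its underside (5 mm above the table), z up. The fixed tray is 246 mm square, rim 14 mm above the table, and holds the four holders 2 by 2, 116 mm apart, square to its sides; it moves and turns, and which holder is where varies.
- square_box: the foot's holder: square white plastic box, fixed in the tray, 80 mm by 80 mm inside, 86 mm outside, rim 12 mm high, floor 3 mm thick. Origin: centre of its underside (5 mm above the table), z up.
- small_dish: the spout's holder: small round white plastic dish, fixed in the tray, 68 mm across inside, 74 mm outside, rim 12 mm high, floor 3 mm thick. Origin: centre of its underside (5 mm above the table), z up.
- oblong_box: the handle's holder: oblong white plastic box, fixed in the tray, 104 mm (its x) by 58 mm (its y) inside, 110 by 64 mm outside, rim 12 mm high, floor 3 mm thick. Origin: centre of its underside (5 mm above the table), z up.

How it is judged:
By the outcome, as a careful person would: the job done as asked, in the order asked, and still so for the second after the job is handed in, with the robot touching nothing.
It also fails if it takes over 104 s, if anything falls off the work surface, if the arm or the gripper's body presses on something with over 40 N, if the wrist force passes 120 N, or if a joint passes its speed limit or range.

## Working session

There is one attempt and no reset: what is moved stays moved. The work goes in short steps, Python scripts to look and compute and a tool call to move; the robot and the scene stay as the last step left them, time stands still between calls to the robot, and variables do not carry over. Pictures are saved under pics/ and viewed, at most 14 in all, crops included, and the job is handed in when it is done.

```bash
ls; mkdir -p pics
```

Create h.py:
```python
import numpy as np, cv2
from workcell import env, cams
def pix2w(c,u,v,z=None):
    d=np.array([(u-c["cx"])/c["fx"],(v-c["cy"])/c["fy"],1.]);R=np.array(c["R"]);t=np.array(c["t"])
    o=-R.T@t; r=R.T@d
    if z is None: return o+r*c["range_z"][int(v),int(u)]
    return o+r*(z-o[2])/r[2]
def cloud(c):
    v,u=np.mgrid[:420,:560]; Z=c["range_z"]
    P=np.stack([(u-c["cx"])/c["fx"]*Z,(v-c["cy"])/c["fy"]*Z,Z],-1)
    return (P-np.array(c["t"]))@np.array(c["R"])
```

Run:
```python
from h import *
c=cams.camera("top"); cv2.imwrite("pics/top0.png",cv2.resize(c["img"][...,::-1],(800,600)))
np.save("top0.npy",c,allow_pickle=True)
print(c["R"],c["t"],c["fx"]); s=env.get_state(); print(s)
```

```text
pics
workcell.py
[[ 0.02801267 -0.99935845  0.02231541]
 [-0.99672805 -0.02961827 -0.07520612]
 [ 0.07581882 -0.02013567 -0.99691828]] [-0.05266045  0.53545026  1.10243969] 488.2368343367814
{'time_s': 0.05, 'joint_positions': array([-1.42909733e+00,  2.45791255e-01,  1.55895603e+00,  2.13277054e-05,
        1.33868719e+00, -1.74131696e-01]), 'joint_velocities': array([ 0.00023191, -0.00038712, -0.00252738,  0.00107721, -0.00065163,
        0.00219088]), 'joint_torque': array([ 3.49081881e-05, -4.17248154e+01, -3.15824747e+01,  6.87974319e-02,
        3.10259149e-02, -5.07814718e-05]), 'tcp_pos': array([ 0.20180945, -0.61732229,  0.22939108]), 'tcp_rot': array([ 9.87557230e-01,  1.57257335e-01,  2.53073817e-05, -9.20619402e-04]), 'ft_force': array([ 0.59021324, -0.05338963,  0.84040217]), 'moment': array([0.00909258, 0.02718798, 0.03051364]), 'grasp_force': 0.0, 'opening': 0.9974135821449651}
```

View pics/top0.png

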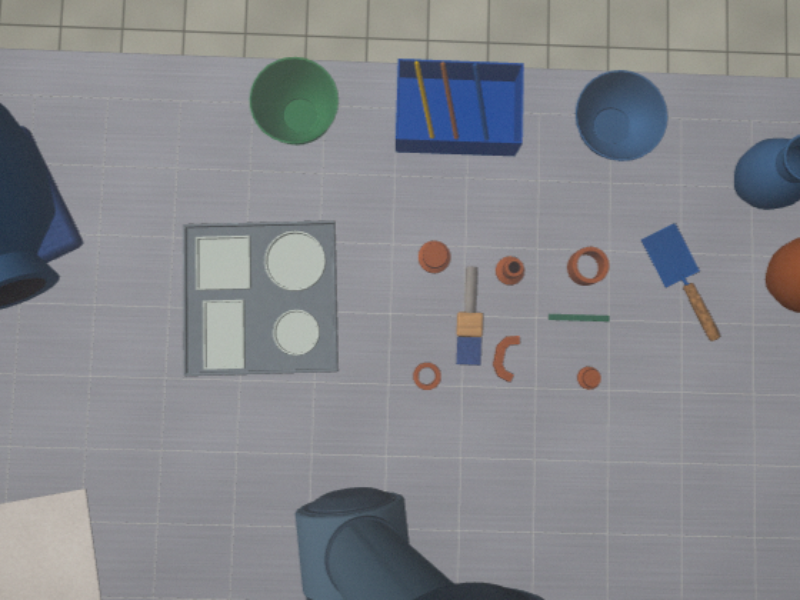

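The top view shows the neck at (588,266), foot (434,257), spout (510,270) and handle (508,358). The look-alikes are the ring at (427,376) and the small foot at (589,378). In the tray are the square box (223,263), large dish (295,260), oblong box (223,334) and small dish (296,332). These are all 800x600 coordinates.

Run:
```python
from h import *
c=np.load("top0.npy",allow_pickle=True).item(); P=cloud(c); k=.7
hsv=cv2.cvtColor(c["img"],cv2.COLOR_RGB2HSV)
clay=((hsv[...,0]<14)&(hsv[...,1]>110)).astype(np.uint8)
tops=dict(neck=(588,266,.04),foot=(434,257,.026),spout=(510,270,.046),handle=(508,358,.02),sneck=(427,376,.04),sfoot=(589,378,.026))
for n,(u,v,h) in tops.items():
    u*=k;v*=k; w=np.zeros_like(clay); w[int(v)-26:int(v)+26,int(u)-26:int(u)+26]=1
    m=(clay*w>0); z=P[...,2][m]
    t=m&(abs(P[...,2]-h)<.005)
    pts=np.argwhere(t)[:,::-1]
    W=np.array([pix2w(c,a,b,h)[:2] for a,b in pts],np.float32)
    (cx,cy),r=cv2.minEnclosingCircle(W)
    print(n,m.sum(),t.sum(),"zmax",np.percentile(z,[50,95]).round(4),"circ",round(cx,4),round(cy,4),"d",round(2*r,4),"rect",cv2.minAreaRect(W),"mean",W.mean(0))
g=c["img"].astype(int); wh=((hsv[...,1]<40)&(hsv[...,2]>175)).astype(np.uint8)
for n,(u,v) in dict(square=(223,263),large=(295,260),oblong=(223,334),small=(296,332)).items():
    nl,lab,st,ce=cv2.connectedComponentsWithStats(wh)
    l=lab[int(v*k),int(u*k)]; pts=np.argwhere(lab==l)[:,::-1]
    W=np.array([pix2w(c,a,b,.012)[:2] for a,b in pts],np.float32)
    print(n,st[l],cv2.minAreaRect(W),P[int(v*k),int(u*k)])
```

```text
neck 261 190 zmax [0.0382 0.0425] circ 0.609 -0.3166 d 0.0584 rect ((0.6096856594085693, -0.31710413098335266), (0.056282199919223785, 0.05590178444981575), 46.151527404785156) mean [ 0.60906327 -0.31699416]
foot 330 225 zmax [0.0248 0.0292] circ 0.6196 -0.0694 d 0.0392 rect ((0.6195144057273865, -0.06887861341238022), (0.0372130386531353, 0.036914702504873276), 1.5455825328826904) mean [ 0.6195497  -0.06927434]
spout 184 63 zmax [0.0131 0.0484] circ 0.6 -0.1938 d 0.0293 rect ((0.5993057489395142, -0.19364427030086517), (0.027194224298000336, 0.025958620011806488), 46.42924880981445) mean [ 0.59956384 -0.19353387]
handle 227 213 zmax [0.0195 0.0233] circ 0.4566 -0.1987 d 0.0732 rect ((0.45874500274658203, -0.1874483823776245), (0.0323730893433094, 0.07295308262109756), 79.15975952148438) mean [ 0.45840883 -0.18484393]
sneck 135 124 zmax [0.0401 0.0434] circ 0.4249 -0.0605 d 0.0413 rect ((0.42467570304870605, -0.060794539749622345), (0.040216393768787384, 0.038198720663785934), 1.59572172164917) mean [ 0.4244513  -0.06104428]
sfoot 178 107 zmax [0.024  0.0284] circ 0.4286 -0.3252 d 0.0276 rect ((0.42812666296958923, -0.32433465123176575), (0.025010038167238235, 0.025410987436771393), 1.554887056350708) mean [ 0.42851743 -0.32534733]
square [ 140  167   34   35 1168] ((0.596635103225708, 0.27175986766815186), (0.07971562445163727, 0.07612921297550201), 2.6261751651763916) [0.59708451 0.27332517 0.0101584 ]
large [ 188  164   39   39 1196] ((0.6029627919197083, 0.15536810457706451), (0.08887027949094772, 0.08801133185625076), 1.8335914611816406) [0.60557798 0.15830145 0.00851058]
oblong [ 145  210   25   48 1154] ((0.4824391007423401, 0.2651008367538452), (0.1084849163889885, 0.05499470233917236), 2.6611032485961914) [0.48373092 0.26900203 0.00544832]
small [194 217  29  31 669] ((0.48819801211357117, 0.14837893843650818), (0.06618502736091614, 0.0664534643292427), 28.52088165283203) [0.48929913 0.15112931 0.00934959]
```

Run:
```python
from h import *
c=np.load("top0.npy",allow_pickle=True).item()
i=c["img"][...,::-1]
a=cv2.resize(i[145:275,120:245],(500,520),interpolation=2); cv2.imwrite("pics/tray.png",a)
```

```text
(no output)
```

View pics/tray.png

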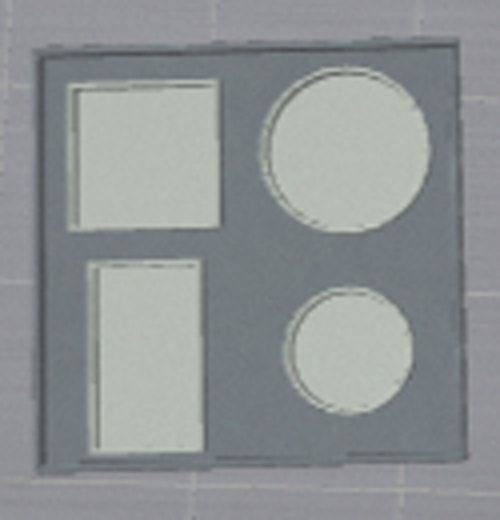

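Sizes and spacings agree with the spec: tops at the right heights, holders about 116 mm apart, tray yaw about 3°. I'll start with the neck and turn the tool square to the world axes on the way.

Emit:
inch_along(steps=[{"dx":0.48,"dy":-0.16,"dz":0.09,"twist":0.316},{"dx":0.48,"dy":-0.16,"dz":0.09,"twist":0.316},{"dx":0.48,"dy":-0.16,"dz":0.09,"twist":0.316},{"dx":0.48,"dy":-0.16,"dz":0.09,"twist":0.316},{"dx":0.48,"dy":-0.16,"dz":0.09,"twist":0.316},{"dx":0.48,"dy":-0.16,"dz":0.09,"twist":0.316},{"dx":0.48,"dy":-0.16,"dz":0.09,"twist":0.316},{"dx":0.48,"dy":-0.16,"dz":0.09,"twist":0.316},{"dx":0.48,"dy":-0.16,"dz":0.09,"twist":0.316},{"dx":0.48,"dy":-0.16,"dz":0.09,"twist":0.316},{"dx":0.48,"dy":-0.16,"dz":0.09,"twist":0.316},{"dx":0.48,"dy":-0.16,"dz":0.09,"twist":0.316},{"dx":0.48,"dy":-0.16,"dz":0.09,"twist":0.316},{"dx":0.4804,"dy":-0.1597,"dz":0.1,"twist":0.316},{"dx":0.4804,"dy":-0.1597,"dz":0.1,"twist":0.316},{"dx":0.4804,"dy":-0.1597,"dz":0.1,"twist":0.316},{"dx":0.4804,"dy":-0.1597,"dz":0.1,"twist":0.316}], aperture=1.0)

```text
time_s: 1.47
tcp_pos: [0.6076, -0.3184, 0.1304]
tcp_rot: [1.0, -0.001, -0.0, 0.0]
ft_force: [0.1, -0.3, 0.5]
opening: 0.999
grasp_force: 0.0
```

Run:
```python
from h import *
s=env.get_state();print(s["joint_positions"].round(3),s["tcp_rot"].round(4))
c=cams.camera("wrist");cv2.imwrite("pics/w1.png",c["img"][...,::-1])
P=cloud(c);hsv=cv2.cvtColor(c["img"],cv2.COLOR_RGB2HSV);m=(hsv[...,0]<14)&(hsv[...,1]>110)&(abs(P[...,2]-.04)<.005)
print(m.sum()); W=P[m][:,:2].astype(np.float32)
if len(W): print(cv2.minEnclosingCircle(W),cv2.minAreaRect(W))
```

```text
[-0.647  0.423  1.525 -0.     1.194  0.926] [ 1.0e+00 -1.3e-03 -2.0e-04  0.0e+00]
3377
((0.608378529548645, -0.26407361030578613), 0.08431947231292725) ((0.6007140278816223, -0.2655540704727173), (0.05903290584683418, 0.16751693189144135), 10.932506561279297)
```

View pics/w1.png

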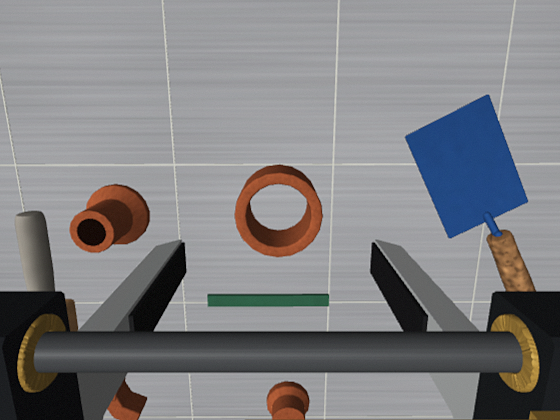

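The wrist view shows the neck centred at (279,212), between fingertips at columns 186 and 372. Descending and gripping.

Emit:
inch_along(steps=[{"dx":0.001,"dz":0.03},{"dx":0.001,"dz":0.06},{"dx":0.001,"dz":0.075},{"dx":0.001,"dz":0.085},{"dx":0.001,"dz":0.091},{"dx":0.001,"dz":0.091},{"dx":0.001,"dz":0.091}])

```text
time_s: 2.1
tcp_pos: [0.6105, -0.3175, 0.0406]
tcp_rot: [1.0, -0.0, 0.001, 0.001]
ft_force: [1.2, -1.2, -0.2]
opening: 1.0
grasp_force: 0.0
```

Emit:
inch_along(steps=[{},{},{},{},{},{},{},{},{},{}], aperture=0.0)

```text
time_s: 2.93
tcp_pos: [0.6101, -0.3171, 0.0398]
tcp_rot: [1.0, -0.0, 0.0, 0.0]
ft_force: [-0.4, -0.8, 2.7]
opening: 0.642
grasp_force: 30.0
```

Emit:
inch_along(steps=[{"dz":-0.02},{"dz":-0.05},{"dy":-0.02,"dz":-0.08},{"dy":-0.05,"dz":-0.1},{"dy":-0.085,"dz":-0.1},{"dy":-0.12,"dz":-0.1},{"dy":-0.155,"dz":-0.1},{"dy":-0.19,"dz":-0.1},{"dy":-0.225,"dz":-0.1},{"dy":-0.26,"dz":-0.1},{"dy":-0.295,"dz":-0.1},{"dy":-0.33,"dz":-0.1},{"dx":-0.002,"dy":-0.365,"dz":-0.1},{"dx":-0.004,"dy":-0.4,"dz":-0.1},{"dx":-0.006,"dy":-0.43,"dz":-0.1},{"dx":-0.0064,"dy":-0.455,"dz":-0.1},{"dx":-0.0064,"dy":-0.467,"dz":-0.1},{"dx":-0.0064,"dy":-0.472,"dz":-0.1},{"dx":-0.0064,"dy":-0.472,"dz":-0.1},{"dx":-0.0064,"dy":-0.472,"dz":-0.1}])

```text
time_s: 4.6
tcp_pos: [0.6037, 0.1542, 0.1392]
tcp_rot: [1.0, -0.0, -0.0, 0.0]
ft_force: [-0.1, -0.2, -0.8]
opening: 0.643
grasp_force: 30.0
```

Run:
```python
from h import *
c=cams.camera("wrist");cv2.imwrite("pics/w2.png",c["img"][...,::-1]);s=env.get_state();print(s["ft_force"],s["joint_positions"].round(2))
```

```text
[ 0.61071735 -0.41945037 -0.94936825] [ 0.07  0.28  1.69 -0.    1.17  1.64]
```

View pics/w2.png

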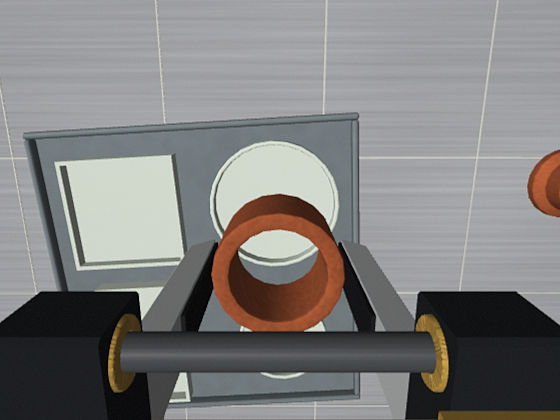

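The neck is held upright at (279,262), above the large dish at (276,203), with the dish column matching. Lowering it.

Emit:
inch_along(steps=[{"dz":0.025},{"dz":0.05},{"dz":0.068},{"dz":0.079},{"dz":0.085},{"dz":0.088},{"dz":0.0895},{"dz":0.0905},{"dz":0.091},{"dz":0.0915},{"dz":0.0915},{"dz":0.0915}])

```text
time_s: 5.65
tcp_pos: [0.6039, 0.1552, 0.0484]
tcp_rot: [1.0, -0.0, 0.0, -0.0]
ft_force: [0.3, 0.5, -0.6]
opening: 0.641
grasp_force: 30.0
```

Emit:
inch_along(steps=[{"dz":0.0005},{"dz":0.0005},{"dz":0.0005},{"dz":0.0005}], only="pos|ft")

```text
tcp_pos: [0.6039, 0.1552, 0.0479]
ft_force: [-0.3, 0.5, 1.7]
```

Emit:
inch_along(steps=[{"dz":0.0005},{"dz":0.0005},{"dz":0.0005},{"dz":0.0005}], only="pos|ft")

```text
tcp_pos: [0.6039, 0.1552, 0.0479]
ft_force: [-2.3, 0.5, 5.3]
```

Contact was felt at the expected height (0.0478). Releasing, then retreating to above the foot.

Emit:
inch_along(steps=[{},{},{},{},{}], aperture=0.8)

```text
time_s: 6.73
tcp_pos: [0.6035, 0.1551, 0.0467]
tcp_rot: [1.0, -0.0, -0.0, 0.0]
ft_force: [0.3, -0.3, 0.5]
opening: 0.802
grasp_force: 0.0
```

Emit:
inch_along(steps=[{"dz":-0.01},{"dz":-0.03},{"dz":-0.06},{"dz":-0.08},{"dy":0.03,"dz":-0.08},{"dx":0.005,"dy":0.065,"dz":-0.08},{"dx":0.01,"dy":0.1,"dz":-0.08},{"dx":0.016,"dy":0.135,"dz":-0.08},{"dx":0.016,"dy":0.17,"dz":-0.08},{"dx":0.016,"dy":0.2,"dz":-0.08},{"dx":0.016,"dy":0.218,"dz":-0.08},{"dx":0.016,"dy":0.2247,"dz":-0.08},{"dx":0.016,"dy":0.2247,"dz":-0.08},{"dx":0.016,"dy":0.2247,"dz":-0.08}])

```text
time_s: 7.9
tcp_pos: [0.6196, -0.069, 0.1273]
tcp_rot: [1.0, -0.0, 0.0, -0.0]
ft_force: [-0.5, 0.6, -0.1]
opening: 0.799
grasp_force: 0.0
```

Run:
```python
from h import *
c=cams.camera("wrist");cv2.imwrite("pics/w3.png",c["img"][...,::-1])
P=cloud(c);hsv=cv2.cvtColor(c["img"],cv2.COLOR_RGB2HSV);clay=(hsv[...,0]<14)&(hsv[...,1]>110)
t=env.get_state()["tcp_pos"]
m=clay&(abs(P[...,2]-.026)<.003)&(np.hypot(P[...,0]-t[0],P[...,1]-t[1])<.05)
print(m.sum(),cv2.minEnclosingCircle(P[m][:,:2].astype(np.float32)),P[m].mean(0))
```

```text
2397 ((0.6207830309867859, -0.06953449547290802), 0.020042134448885918) [ 0.62129638 -0.0695042   0.02538248]
```

View pics/w3.png

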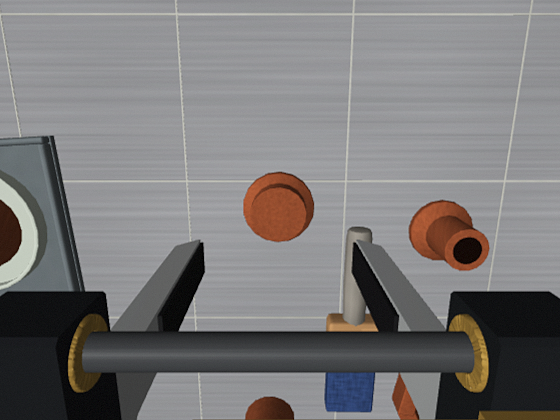

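The foot is at (279,208), centred, and reads (0.6208, -0.0695). A grey knife tip sits nearby at (358,235), so I'll narrow the opening before descending.

Emit:
inch_along(steps=[{"dx":0.001,"dz":0.02},{"dx":0.001,"dz":0.04},{"dx":0.001,"dz":0.055},{"dx":0.001,"dz":0.07},{"dx":0.001,"dz":0.08},{"dx":0.001,"dz":0.087},{"dx":0.001,"dz":0.0895},{"dx":0.001,"dz":0.0895},{"dx":0.001,"dz":0.0895}], aperture=0.58)

```text
time_s: 8.7
tcp_pos: [0.6211, -0.0694, 0.0382]
tcp_rot: [1.0, 0.0, 0.001, 0.0]
ft_force: [0.7, -0.4, 1.2]
opening: 0.581
grasp_force: 0.0
```

Emit:
inch_along(steps=[{},{},{},{},{},{},{},{}], aperture=0.0)

```text
time_s: 9.37
tcp_pos: [0.6211, -0.0697, 0.0383]
tcp_rot: [1.0, -0.0, 0.001, 0.0]
ft_force: [-0.7, 0.8, 5.1]
opening: 0.417
grasp_force: 30.0
```

Emit:
inch_along(steps=[{"dz":-0.02},{"dz":-0.05},{"dy":-0.01,"dz":-0.08},{"dy":-0.035,"dz":-0.1},{"dy":-0.07,"dz":-0.1},{"dy":-0.105,"dz":-0.1},{"dx":-0.005,"dy":-0.14,"dz":-0.1},{"dx":-0.01,"dy":-0.175,"dz":-0.1},{"dx":-0.015,"dy":-0.21,"dz":-0.1},{"dx":-0.02,"dy":-0.245,"dz":-0.1},{"dx":-0.0237,"dy":-0.28,"dz":-0.1},{"dx":-0.0237,"dy":-0.31,"dz":-0.1},{"dx":-0.0237,"dy":-0.33,"dz":-0.1},{"dx":-0.0237,"dy":-0.3385,"dz":-0.1},{"dx":-0.0237,"dy":-0.3405,"dz":-0.1},{"dx":-0.0237,"dy":-0.3405,"dz":-0.1},{"dx":-0.0237,"dy":-0.3405,"dz":-0.1}])

```text
time_s: 10.78
tcp_pos: [0.597, 0.2697, 0.137]
tcp_rot: [1.0, -0.001, -0.0, 0.0]
ft_force: [-0.8, -0.6, -1.6]
opening: 0.416
grasp_force: 30.0
```

Run:
```python
from h import *
c=cams.camera("wrist");cv2.imwrite("pics/w4.png",c["img"][...,::-1]);s=env.get_state();print(s["ft_force"],s["joint_positions"].round(2))
```

```text
[ 0.48182586  0.07565321 -0.93481429] [ 0.25  0.35  1.61 -0.    1.18  1.82]
```

View pics/w4.png

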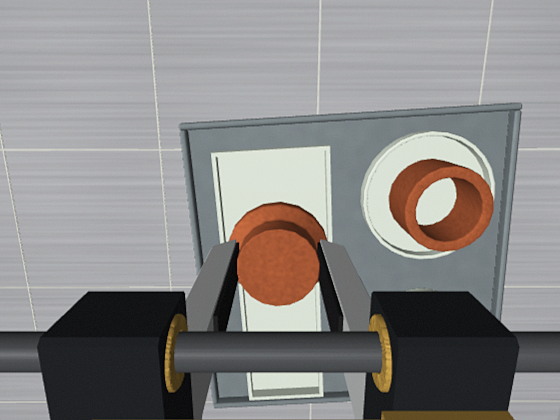

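The foot is held level at (277,265) over the square box. The neck stands in its dish at (450,205). Lowering the foot.

Emit:
inch_along(steps=[{"dz":0.025},{"dz":0.05},{"dz":0.068},{"dz":0.079},{"dz":0.085},{"dz":0.088},{"dz":0.0895},{"dz":0.0905},{"dz":0.091},{"dz":0.0913},{"dz":0.0915},{"dz":0.0915}], only="pos|ft")

```text
tcp_pos: [0.5972, 0.2711, 0.0464]
ft_force: [0.4, -0.3, -1.4]
```

Emit:
inch_along(steps=[{"dz":0.0005},{"dz":0.0005},{"dz":0.0005},{"dz":0.0005}], only="pos|ft")

```text
tcp_pos: [0.5972, 0.2711, 0.0463]
ft_force: [-2.0, -0.6, 5.7]
```

Emit:
inch_along(steps=[{},{},{},{},{}], aperture=0.58)

```text
time_s: 12.58
tcp_pos: [0.5969, 0.2709, 0.0452]
tcp_rot: [1.0, -0.0, -0.0, 0.0]
ft_force: [-0.1, 0.6, -0.0]
opening: 0.58
grasp_force: 0.0
```

Emit:
inch_along(steps=[{"dz":-0.01},{"dz":-0.03},{"dz":-0.06},{"dy":0.01,"dz":-0.085},{"dy":0.04,"dz":-0.085},{"dy":0.075,"dz":-0.085},{"dy":0.11,"dz":-0.085},{"dy":0.145,"dz":-0.085},{"dy":0.18,"dz":-0.085},{"dy":0.215,"dz":-0.085},{"dy":0.25,"dz":-0.085},{"dy":0.285,"dz":-0.085},{"dy":0.32,"dz":-0.085},{"dy":0.355,"dz":-0.085},{"dx":0.003,"dy":0.39,"dz":-0.085},{"dx":0.003,"dy":0.42,"dz":-0.085},{"dx":0.003,"dy":0.445,"dz":-0.085},{"dx":0.003,"dy":0.46,"dz":-0.085},{"dx":0.003,"dy":0.465,"dz":-0.085},{"dx":0.003,"dy":0.465,"dz":-0.085}])

```text
time_s: 14.25
tcp_pos: [0.5999, -0.1947, 0.1308]
tcp_rot: [1.0, -0.001, 0.0, -0.0]
ft_force: [-0.7, -0.0, 0.6]
opening: 0.583
grasp_force: 0.0
```

Run:
```python
from h import *
c=cams.camera("wrist");cv2.imwrite("pics/w5.png",c["img"][...,::-1])
P=cloud(c);hsv=cv2.cvtColor(c["img"],cv2.COLOR_RGB2HSV);clay=(hsv[...,0]<14)&(hsv[...,1]>110)
t=env.get_state()["tcp_pos"]
m=clay&(abs(P[...,2]-.046)<.003)&(np.hypot(P[...,0]-t[0],P[...,1]-t[1])<.05)
print(m.sum(),cv2.minEnclosingCircle(P[m][:,:2].astype(np.float32)),P[m].mean(0))
```

```text
1475 ((0.6018614172935486, -0.19486306607723236), 0.015175065957009792) [ 0.60262134 -0.19467304  0.04551698]
```

View pics/w5.png

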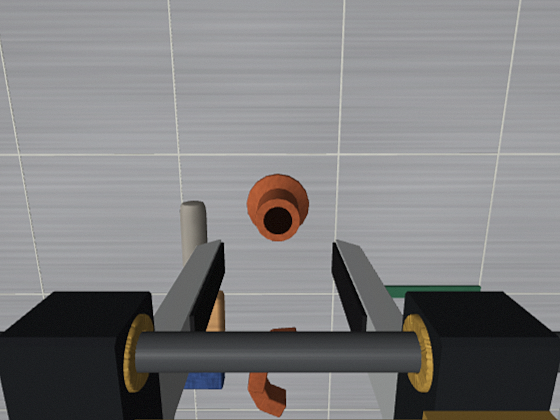

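The spout's tube top is at (277,219), centred, and reads (0.602, -0.195). The knife at (193,230) is clear of the left finger.

Emit:
inch_along(steps=[{"dx":0.0015,"dy":0.0008,"dz":0.02},{"dx":0.0015,"dy":0.0008,"dz":0.04},{"dx":0.0015,"dy":0.0008,"dz":0.055},{"dx":0.0015,"dy":0.0008,"dz":0.07},{"dx":0.0015,"dy":0.0008,"dz":0.08},{"dx":0.0015,"dy":0.0008,"dz":0.086},{"dx":0.0015,"dy":0.0008,"dz":0.0885},{"dx":0.0015,"dy":0.0008,"dz":0.0885},{"dx":0.0015,"dy":0.0008,"dz":0.0885}], aperture=0.5, only="pos|ft")

```text
tcp_pos: [0.6019, -0.195, 0.0427]
ft_force: [-0.3, -0.2, 1.2]
```

Emit:
inch_along(steps=[{},{},{},{},{},{},{},{}], aperture=0.0)

```text
time_s: 15.72
tcp_pos: [0.6017, -0.1951, 0.0426]
tcp_rot: [1.0, -0.0, 0.0, 0.0]
ft_force: [-0.4, -0.1, 4.9]
opening: 0.302
grasp_force: 30.0
```

Emit:
inch_along(steps=[{"dz":-0.02},{"dz":-0.05},{"dy":-0.01,"dz":-0.08},{"dx":-0.01,"dy":-0.035,"dz":-0.1},{"dx":-0.02,"dy":-0.068,"dz":-0.1},{"dx":-0.032,"dy":-0.1,"dz":-0.1},{"dx":-0.044,"dy":-0.135,"dz":-0.1},{"dx":-0.056,"dy":-0.17,"dz":-0.1},{"dx":-0.068,"dy":-0.205,"dz":-0.1},{"dx":-0.08,"dy":-0.24,"dz":-0.1},{"dx":-0.09,"dy":-0.272,"dz":-0.1},{"dx":-0.1,"dy":-0.302,"dz":-0.1},{"dx":-0.107,"dy":-0.324,"dz":-0.1},{"dx":-0.112,"dy":-0.338,"dz":-0.1},{"dx":-0.1137,"dy":-0.3439,"dz":-0.1},{"dx":-0.1137,"dy":-0.3439,"dz":-0.1},{"dx":-0.1137,"dy":-0.3439,"dz":-0.1}])

```text
time_s: 17.13
tcp_pos: [0.4877, 0.1487, 0.1416]
tcp_rot: [1.0, -0.0, -0.0, 0.0]
ft_force: [-0.1, 0.3, -1.2]
opening: 0.307
grasp_force: 30.0
```

Run:
```python
from h import *
c=cams.camera("wrist");cv2.imwrite("pics/w6.png",c["img"][...,::-1]);s=env.get_state();print(s["ft_force"],s["joint_positions"].round(2))
```

```text
[0.52895    0.11435492 0.15166754] [ 0.07  0.02  1.98 -0.    1.14  1.64]
```

View pics/w6.png

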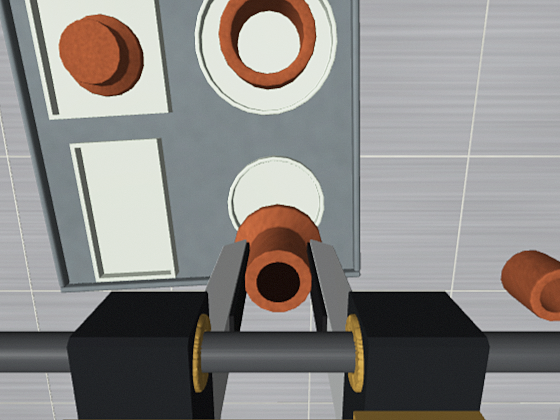

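The spout is held upright at (278,260), with the dish behind it at column 276. The neck and foot sit well in their holders. Lowering the spout.

Emit:
inch_along(steps=[{"dz":0.025},{"dz":0.05},{"dz":0.068},{"dz":0.079},{"dz":0.085},{"dz":0.088},{"dz":0.0895},{"dz":0.0905},{"dz":0.091},{"dz":0.0913},{"dz":0.0915},{"dz":0.0915}], only="pos|ft")

```text
tcp_pos: [0.488, 0.1491, 0.0509]
ft_force: [0.3, 0.4, -1.0]
```

Emit:
inch_along(steps=[{"dz":0.0005},{"dz":0.0005},{"dz":0.0005},{"dz":0.0005}], only="pos|ft")

```text
tcp_pos: [0.488, 0.1491, 0.0506]
ft_force: [-1.6, -0.2, 5.5]
```

Emit:
inch_along(steps=[{},{},{},{},{}], aperture=0.5)

```text
time_s: 18.93
tcp_pos: [0.4876, 0.149, 0.0498]
tcp_rot: [1.0, -0.0, -0.0, -0.0]
ft_force: [-1.0, -0.9, 0.6]
opening: 0.499
grasp_force: 0.0
```

Emit:
inch_along(steps=[{"dz":-0.01},{"dz":-0.03},{"dz":-0.06},{"dy":0.01,"dz":-0.08},{"dy":0.04,"dz":-0.08},{"dy":0.075,"dz":-0.08},{"dy":0.11,"dz":-0.08},{"dx":-0.01,"dy":0.145,"dz":-0.08},{"dx":-0.02,"dy":0.18,"dz":-0.08,"twist":0.05},{"dx":-0.027,"dy":0.215,"dz":-0.08,"twist":0.1},{"dx":-0.027,"dy":0.25,"dz":-0.08,"twist":0.15},{"dx":-0.027,"dy":0.28,"dz":-0.08,"twist":0.19},{"dx":-0.027,"dy":0.305,"dz":-0.08,"twist":0.19},{"dx":-0.027,"dy":0.32,"dz":-0.08,"twist":0.19},{"dx":-0.027,"dy":0.3247,"dz":-0.08,"twist":0.19},{"dx":-0.027,"dy":0.3247,"dz":-0.08,"twist":0.19},{"dx":-0.027,"dy":0.3247,"dz":-0.08,"twist":0.19}])

```text
time_s: 20.35
tcp_pos: [0.4606, -0.1751, 0.1301]
tcp_rot: [0.995, -0.095, -0.0, -0.0]
ft_force: [-0.3, -0.9, 0.0]
opening: 0.502
grasp_force: 0.0
```

Run:
```python
from h import *
c=cams.camera("wrist");cv2.imwrite("pics/w7.png",c["img"][...,::-1])
np.save("w7.npy",c,allow_pickle=True)
P=cloud(c);hsv=cv2.cvtColor(c["img"],cv2.COLOR_RGB2HSV);clay=(hsv[...,0]<14)&(hsv[...,1]>110)
t=env.get_state()["tcp_pos"]
m=clay&(abs(P[...,2]-.02)<.002)&(np.hypot(P[...,0]-t[0],P[...,1]-t[1])<.07)
W=P[m][:,:2].astype(np.float32)
print(m.sum(),cv2.minAreaRect(W),W.mean(0))
```

```text
2263 ((0.4595990478992462, -0.18903014063835144), (0.03379582241177559, 0.07535399496555328), 79.95457458496094) [ 0.46157542 -0.18693656]
```

View pics/w7.png

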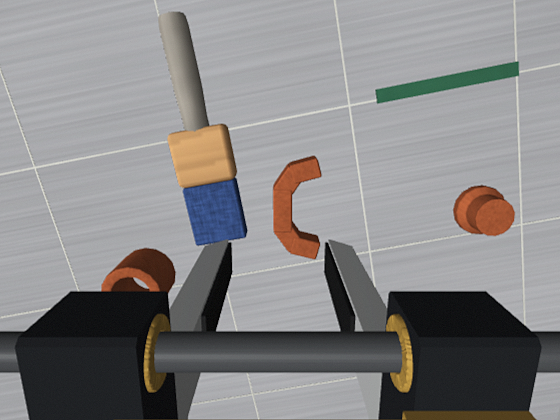

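The C lies at (295,207), with its straight bar at columns 274-293, square to the fingers. A blue sponge/block ends at (246,237) close to it, so I'll measure the gap for the left finger.

Run:
```python
from h import *
c=np.load("w7.npy",allow_pickle=True).item();P=cloud(c);I=c["img"].astype(int)
hsv=cv2.cvtColor(c["img"],cv2.COLOR_RGB2HSV);clay=(hsv[...,0]<14)&(hsv[...,1]>110)&(abs(P[...,2]-.02)<.003)
a=-.19;X=np.array([np.cos(a),np.sin(a)]);Y=np.array([-np.sin(a),np.cos(a)]);t=np.array([.4606,-.1754])
Q=np.stack([(P[...,:2]-t)@X,(P[...,:2]-t)@Y],-1)
near=np.hypot(Q[...,0],Q[...,1])<.07
q=Q[clay&near];print("handle x",q[:,0].min(),q[:,0].max(),"y",q[:,1].min(),q[:,1].max())
for x in np.arange(-.035,.04,.01):
    k=q[abs(q[:,0]-x)<.003]; print(x.round(3),k[:,1].min().round(4),k[:,1].max().round(4))
blue=(I[...,2]>I[...,0]+40)&near
for x in np.arange(-.035,.04,.01):
    k=blue&(abs(Q[...,0]-x)<.003)
    if k.sum()>3: print("blue",x.round(3),Q[k][:,1].min().round(4),np.median(P[k][:,2]).round(4))
```

```text
handle x -0.03588727785662377 0.03943758109554762 y -0.03087176199647115 0.03183442589489904
-0.035 -0.0288 -0.0101
-0.025 -0.0309 -0.0025
-0.015 -0.0159 0.0027
-0.005 -0.0098 0.0026
0.005 -0.0097 0.0033
0.015 -0.0125 0.0033
0.025 -0.0301 0.0318
0.035 -0.0294 -0.006
blue -0.025 0.0351 0.0167
blue -0.015 0.025 0.0169
blue -0.005 0.0264 0.0169
blue 0.005 0.0283 0.0169
blue 0.015 0.03 0.0169
blue 0.025 0.032 0.0166
```

Emit:
inch_along(steps=[{"dx":0.002,"dy":0.0033,"twist":-0.01},{"dx":0.002,"dy":0.0033,"dz":0.01,"twist":-0.01},{"dx":0.002,"dy":0.0033,"dz":0.03,"twist":-0.01},{"dx":0.002,"dy":0.0033,"dz":0.05,"twist":-0.01},{"dx":0.002,"dy":0.0033,"dz":0.065,"twist":-0.01},{"dx":0.002,"dy":0.0033,"dz":0.075,"twist":-0.01},{"dx":0.002,"dy":0.0033,"dz":0.083,"twist":-0.01},{"dx":0.002,"dy":0.0033,"dz":0.089,"twist":-0.01},{"dx":0.002,"dy":0.0033,"dz":0.093,"twist":-0.01},{"dx":0.002,"dy":0.0033,"dz":0.0945,"twist":-0.01},{"dx":0.002,"dy":0.0033,"dz":0.0945,"twist":-0.01},{"dx":0.002,"dy":0.0033,"dz":0.0945,"twist":-0.01}], aperture=0.235)

```text
time_s: 21.4
tcp_pos: [0.4624, -0.1795, 0.036]
tcp_rot: [0.996, -0.09, 0.0, 0.0]
ft_force: [-0.4, -0.7, -0.4]
opening: 0.238
grasp_force: 0.0
```

Emit:
inch_along(steps=[{},{},{},{},{},{}], aperture=0.0)

```text
time_s: 21.9
tcp_pos: [0.4624, -0.1795, 0.036]
tcp_rot: [0.996, -0.09, 0.0, 0.0]
ft_force: [-0.2, 0.3, 4.9]
opening: 0.143
grasp_force: 30.0
```

Emit:
inch_along(steps=[{"dz":-0.015},{"dz":-0.04},{"dz":-0.07},{"dy":-0.02,"dz":-0.1},{"dx":-0.007,"dy":-0.05,"dz":-0.1},{"dx":-0.012,"dy":-0.085,"dz":-0.1},{"dx":-0.017,"dy":-0.12,"dz":-0.1,"twist":-0.03},{"dx":-0.022,"dy":-0.155,"dz":-0.1,"twist":-0.06},{"dx":-0.027,"dy":-0.19,"dz":-0.1,"twist":-0.09},{"dx":-0.032,"dy":-0.225,"dz":-0.1,"twist":-0.12},{"dx":-0.036,"dy":-0.26,"dz":-0.1,"twist":-0.15},{"dx":-0.041,"dy":-0.295,"dz":-0.1,"twist":-0.18},{"dx":-0.046,"dy":-0.33,"dz":-0.1,"twist":-0.21},{"dx":-0.051,"dy":-0.365,"dz":-0.1,"twist":-0.234},{"dx":-0.055,"dy":-0.397,"dz":-0.1,"twist":-0.234},{"dx":-0.059,"dy":-0.424,"dz":-0.1,"twist":-0.234},{"dx":-0.0615,"dy":-0.441,"dz":-0.1,"twist":-0.234},{"dx":-0.0625,"dy":-0.4482,"dz":-0.1,"twist":-0.234},{"dx":-0.0625,"dy":-0.4482,"dz":-0.1,"twist":-0.234},{"dx":-0.0625,"dy":-0.4482,"dz":-0.1,"twist":-0.234}])

```text
time_s: 23.57
tcp_pos: [0.4805, 0.2723, 0.1349]
tcp_rot: [1.0, 0.027, -0.0, 0.0]
ft_force: [0.8, 0.5, -0.6]
opening: 0.15
grasp_force: 30.0
```

Run:
```python
from h import *
c=cams.camera("wrist");cv2.imwrite("pics/w8.png",c["img"][...,::-1]);s=env.get_state();print(s["tcp_pos"],s["ft_force"],s["joint_positions"].round(2))
```

```text
[0.48061072 0.27196181 0.13502244] [ 0.45300479 -0.02148742 -1.31530137] [ 0.31  0.13  1.88 -0.    1.14  1.83]
```

View pics/w8.png

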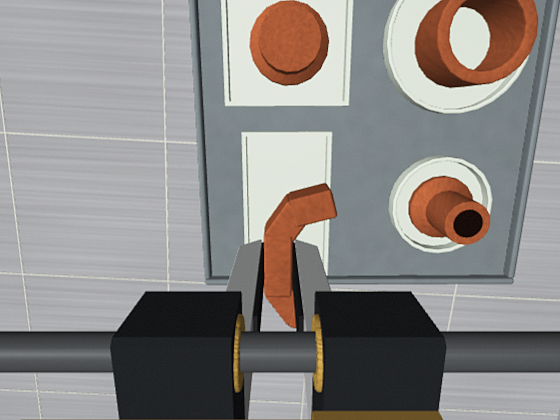

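The handle is held over the oblong box at (285,250), and the spout stands in its dish. Before lowering I'll check that the handle is level and where its outline lies.

Run:
```python
from h import *
c=cams.camera("wrist");P=cloud(c)
hsv=cv2.cvtColor(c["img"],cv2.COLOR_RGB2HSV);clay=(hsv[...,0]<14)&(hsv[...,1]>110)
t=env.get_state()["tcp_pos"];m=clay&(np.hypot(P[...,0]-t[0],P[...,1]-t[1])<.07)&(P[...,2]>.08)
A=P[m]; print(len(A),np.percentile(A[:,2],[1,25,50,75,99]).round(4))
a=.054;X=np.array([np.cos(a),np.sin(a)]);Y=np.array([-np.sin(a),np.cos(a)]);o=np.array([.4816,.2649])
q=np.c_[(A[:,:2]-o)@X,(A[:,:2]-o)@Y,A[:,2]]
for x in np.arange(-.04,.045,.01):
    k=q[abs(q[:,0]-x)<.005]
    if len(k): print(x.round(3),len(k),k[:,1].min().round(4),k[:,1].max().round(4),np.percentile(k[:,2],[10,50,90]).round(4))
```

```text
4661 [0.1046 0.1176 0.1181 0.1186 0.1243]
-0.04 5 -0.0022 0.0004 [0.1172 0.1176 0.1181]
-0.03 223 -0.0021 0.008 [0.1174 0.1181 0.1188]
-0.02 441 -0.0011 0.0135 [0.1174 0.1181 0.1188]
-0.01 557 -0.0005 0.0134 [0.1176 0.1184 0.1195]
0.0 551 -0.0001 0.0134 [0.1176 0.1184 0.1192]
0.01 614 -0.0036 0.0137 [0.1173 0.1183 0.1191]
0.02 988 -0.0209 0.0129 [0.1164 0.118  0.1189]
0.03 1181 -0.0203 0.0065 [0.1096 0.118  0.1189]
0.04 101 -0.0176 -0.0119 [0.105  0.1125 0.1184]
```

It is level, and the outline lies inside the box with more than 10 mm spare at each end. Lowering.

Emit:
inch_along(steps=[{"dz":0.025},{"dz":0.05},{"dz":0.068},{"dz":0.079},{"dz":0.085},{"dz":0.088},{"dz":0.0895},{"dz":0.0905},{"dz":0.091},{"dz":0.0913},{"dz":0.0915},{"dz":0.0915}], only="pos|ft")

```text
tcp_pos: [0.481, 0.273, 0.0443]
ft_force: [0.0, -0.3, -1.5]
```

Emit:
inch_along(steps=[{"dz":0.0005},{"dz":0.0005},{"dz":0.0005},{"dz":0.0005}], only="pos|ft")

```text
tcp_pos: [0.4811, 0.2731, 0.044]
ft_force: [-2.4, -0.6, 5.3]
```

Contact was at the expected height. Releasing with a small opening, then rising and moving clear of the tray.

Emit:
inch_along(steps=[{},{},{},{},{}], aperture=0.24)

```text
time_s: 25.42
tcp_pos: [0.4807, 0.2728, 0.0432]
tcp_rot: [1.0, 0.027, -0.0, 0.0]
ft_force: [-0.7, 0.3, 0.1]
opening: 0.237
grasp_force: 0.0
```

Emit:
inch_along(steps=[{"dz":-0.01},{"dz":-0.03},{"dz":-0.06},{"dz":-0.1},{"dz":-0.14},{"dy":0.03,"dz":-0.16},{"dy":0.07,"dz":-0.16},{"dy":0.11,"dz":-0.16},{"dy":0.15,"dz":-0.16},{"dy":0.19,"dz":-0.16},{"dy":0.23,"dz":-0.16},{"dy":0.27,"dz":-0.16},{"dy":0.3,"dz":-0.16},{"dy":0.32,"dz":-0.16},{"dy":0.32,"dz":-0.16},{"dy":0.32,"dz":-0.16}])

```text
time_s: 26.75
tcp_pos: [0.4981, -0.0472, 0.204]
tcp_rot: [1.0, 0.026, 0.0, -0.0]
ft_force: [0.8, -0.4, 0.4]
opening: 0.24
grasp_force: 0.0
```

Run:
```python
from h import *
c=cams.camera("top"); cv2.imwrite("pics/top1.png",cv2.resize(c["img"][...,::-1],(800,600)))
P=cloud(c);hsv=cv2.cvtColor(c["img"],cv2.COLOR_RGB2HSV);clay=(hsv[...,0]<14)&(hsv[...,1]>110)
for n,x,y,h in [("neck",.6036,.1553,.048),("foot",.5974,.2711,.034),("spout",.4878,.1491,.054),("handle",.4816,.2609,.028),("sneck",.425,-.0605,.04),("sfoot",.4286,-.3252,.026)]:
    m=clay&(np.hypot(P[...,0]-x,P[...,1]-y)<.045); t=m&(abs(P[...,2]-h)<.004)
    print(n,m.sum(),t.sum(),P[t].mean(0).round(4) if t.any() else np.percentile(P[m][:,2],[5,50,95]))
```

```text
neck 189 180 [0.6026 0.1551 0.0482]
foot 298 213 [0.5959 0.271  0.0343]
spout 167 74 [0.4869 0.1484 0.0541]
handle 226 210 [0.4794 0.2657 0.0284]
sneck 143 129 [ 0.425  -0.0612  0.0402]
sfoot 176 101 [ 0.4284 -0.3255  0.0258]
```

View pics/top1.png

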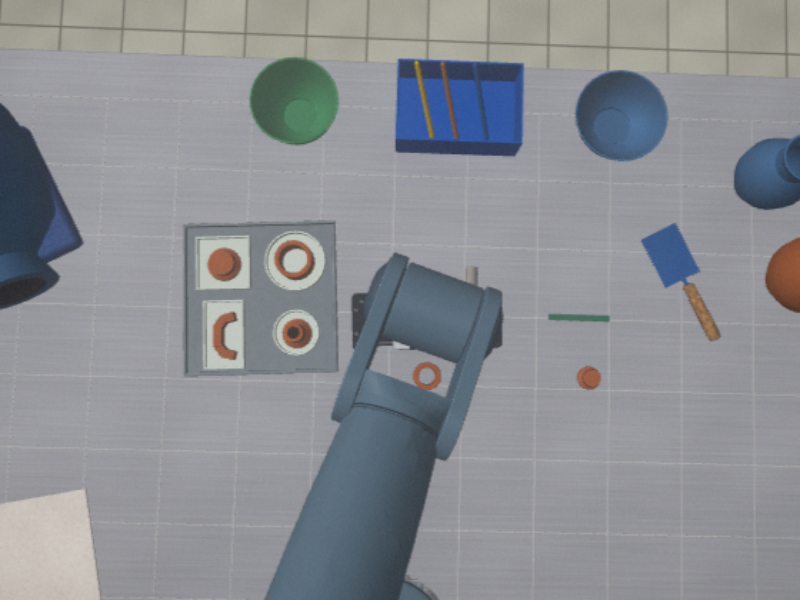

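All four pieces rest in their holders, with tops 8 mm higher than on the table as they should be: foot (224,264), neck (295,260), handle (226,336) and spout (296,333). The look-alikes at (427,376) and (589,378) have not moved, and the arm is clear.

```bash
python3 -c "
from workcell import env, cams; print(env.hand_in())"
```

```text
the job is handed in; nothing more can be done
None
```

The neck, foot, spout and handle are each resting flat in their own holder, the two look-alikes have not moved, and I handed the job in at about 27 s of the 104 s allowed; the judge's result was not shown.

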